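# Take the dial meter down from the training board

## Task

Take the meter with the round dial down from the white board: slide it straight up until the stud heads stand in the wide lower ends of its keyholes, draw it off the studs away from the board, and stand it upright in the grey tray without dropping it. Leave the contactor hanging beside it as it is.

Things in the scene. Friction and masses are not known exactly. Their poses are not given: they have to be found in the camera images.
- meter: Loose panel meter, round white dial: black case 60 (x) x 56 (y) x 120 (z) mm, 0.25-0.5 kg. Origin: centre of underside, 40 mm over the table; x the way the dial looks, away from the board; z up. Back plate at x -32 to -28, ears to y +-65, z 28-90; a keyhole in each at y +-44: hole 26 mm wide at z 48, 10 mm slot up to z 73. Hangs by the slot tops, leaning up to 2 deg. Grip across y above the ears.
- contactor: Contactor hung on the same board 170 mm to the left or right of the meter, to be left there: black stepped block 46 mm wide (y), 60 deep, 106 high, no dial, on the same keyhole back plate, 130 mm wide over the ears. Loose. Origin: middle of its foot, 32 mm in front of the board, 40 mm over the table; axes as the meter's.
- board: Fixed white upright board, 360 (y) x 150 (z) x 12 mm. Origin: on the table, mid foot of its hanging face, which looks along its +x, away from the robot. Studs at y -129, -41, 41, 129, z 110 mm: neck 6, head 14 mm across, 9.5 mm out. Parts hang at y -85 and 85. Raised 22 mm (17-27 will do), a part's wide holes are at the heads and it comes off along +x; 20 mm clears the studs.
- tray: Empty grey open tray, fixed, on the bench beyond the board: 180 (x) x 210 (y) mm outside, 25 mm high, walls and floor 5 mm thick. Origin: centre of its underside, on the table; z up.
Things that resemble listed ones, but are neither listed nor needed, are in the scene too. What is shaped like the meter but green or turquoise is not meant.

How it is judged:
By the outcome, as a careful person would: the job done as asked, in the order asked, and still so for the second after the job is handed in, with the robot touching nothing.
It also fails if it takes over 35 s, if anything falls off the work surface, if the arm or the gripper's body presses on something with over 40 N, if the wrist force passes 120 N, or if a joint passes its speed limit or range.

## Robot

A 6-joint arm with a two-finger parallel gripper is mounted at the origin on the work surface. World frame = base frame: x ahead of the robot, y to its left, z up, the work surface at z = 0. Lengths are in m, angles in degrees, forces in N, time in s.
With the tool pointing down it reaches from about 0.225 to 0.725 m from the base axis. Payload 3.1 kg.
Tool frame: the origin (TCP) lies midway between the tips of the shut fingers; the grasp point (between the pads) lies 19 mm behind it; y points along the fingers, z is the direction in which the jaws open and shut, and the axes are right-handed (so a half turn about y gives the same grasp; the last joint's range is limited). The gripper opens to 85 mm and grips with 20 to 120 N. Pads are 22 mm wide; open, the fingers measure 114 mm over their backs; the gripper's body (76 mm by 85 mm) begins 54 mm behind the grasp point. The pads swing forward as they close: fully open they stand 13 mm farther back than shut.
Start: joints at [-74.187, 2.75, 5.684, 92.934, 0, 82.678], TCP at [0.206, -0.483, 0.209] pointing down, gripper open.
Joint ranges: [-166.93, 166.93], [-56.73, 111.36], [-69.38, 81.34], [-121.58, 131.49], [-85.45, 84.26], [-180, 180]. Speed limits (degrees/s): [159.86, 159.86, 180, 180, 180, 180].

## Interface

Orientations are given as a 3x3 rotation matrix whose columns are the frame's x, y, z axes.
In Python, from station import bot gives the robot as it stands. Calls block until the motion is done:
- bot.goto(position, orientation): joint-space move of the TCP to a pose.
- bot.line_to(position, frame=None, speed=0.15, threshold=None): straight line of the TCP; frame=None keeps the orientation; speed is the mean speed in m/s. With threshold (N) it stops when the force on the tool has changed by that much, and returns True; else False.
- bot.goto_joints(angles): joint-space move.
- bot.release() and bot.close(): open the fingers fully, or close them until they stop; the grip force is fixed at half the most.
- bot.wait(seconds).
- bot.inverse_kinematics(position, orientation): joint angles nearest the present ones, or None.
- bot.read_camera(name): name is "side" or "top"; returns (picture, depth): 480x640x3 uint8, red, green, blue; 480x640 float32, m along the optical axis (not along the pixel's ray), 0 where there is no reading.
- bot.calibration(name): a dict with "fx", "fy", "cx", "cy" (pixels), "rvec" (rotation vector, rad) and "tvec" (3), from world to camera coordinates, as OpenCV has them. Camera axes: x right, y down, z forward; pixel columns grow to the right and rows downward; lengths in m; the calibration is good to about 2 mm. A picture is of the moment at which its call begins. calibration takes no time and is no camera call.
A pose or a line that the arm cannot do raises bot.PlanningError and nothing moves.
- bot.hand_in(): hands the job in, once; it reports no verdict.
Readings, each from a call of its own:
- bot.current_time_s(): time.
- bot.current_joint_pos(): joint angles.
- bot.current_joint_vel(): joint speeds.
- bot.current_joint_efforts(): joint torques, N m.
- bot.current_ee_pos(): TCP position.
- bot.current_orientation(): TCP orientation.
- bot.current_ft_force(): force on the tool from outside, world axes, zero at the start.
- bot.current_ft_torque(): the same for the moment, N m.
- bot.current_width(): finger opening in m.
Only numpy, scipy, OpenCV 4.12 (cv2) and the standard library are available. Lean on these libraries where they do the work, as an engineer would, in place of code of your own. Each camera call takes 0.05 s, during which the arm holds its last target. There are 200 camera calls.

## Working session

There is one attempt and no reset: what is moved stays moved. The work goes in short steps, each a Python script; the robot and the scene stay as the last script left them, time stands still between calls to the robot, and variables do not carry over. Pictures are saved under pics/ and viewed, about 8 in all and at most 12, crops included, and the job is handed in when it is done.

```bash
mkdir -p pics; ls
cat > h.py <<'E'
import numpy as np, cv2
from station import bot
def cam(n):
    im,d=bot.read_camera(n); c=bot.calibration(n)
    R=cv2.Rodrigues(np.array(c["rvec"],float))[0]; t=np.array(c["tvec"],float).ravel()
    v,u=np.mgrid[0:480,0:640]
    P=np.stack([(u-c["cx"])/c["fx"]*d,(v-c["cy"])/c["fy"]*d,d],-1)
    W=(P-t)@R   # R^T(P-t)
    W[d<=0]=np.nan
    return im,d,W
def save(n,im): cv2.imwrite("pics/"+n,cv2.cvtColor(im,cv2.COLOR_RGB2BGR))
E
python3 - <<'E'
from h import *
for n in("side","top"):
    im,d,W=cam(n); save(n+"0.png",im); np.savez("/tmp/"+n,im=im,W=W)
    c=bot.calibration(n);R=cv2.Rodrigues(np.array(c["rvec"],float))[0];print(n,c["fx"],-R.T@np.array(c["tvec"]).ravel(),R[2],(d>0).mean())
E
```

```text
pics
side 570.8863418941012 [0.21460351 0.69499701 0.72114491] [ 0.21766032 -0.71906325 -0.65997881] 0.996025390625
top 572.7968496650144 [ 0.36810233 -0.01368542  1.02270752] [ 0.10506664  0.0063699  -0.99444478] 0.9960546875
```

View pics/side0.png

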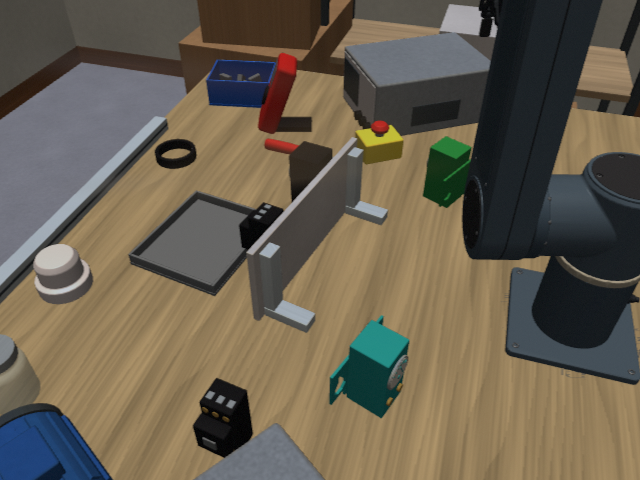

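View pics/top0.png

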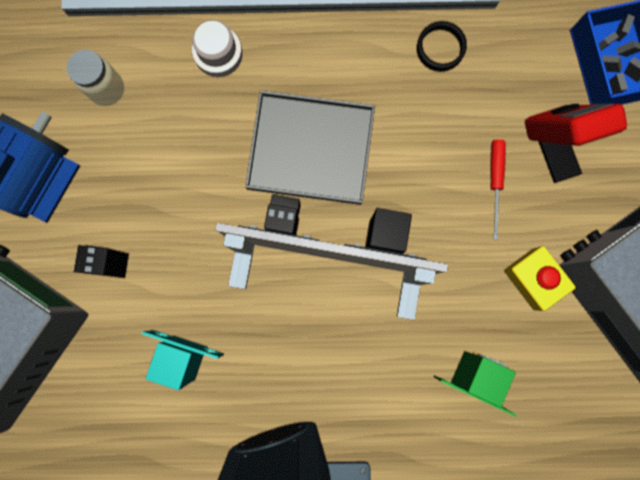

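Pictures 1 and 2. In the top view the candidates for the meter are:
- Plain black block on the board at (388,230).
- Black stepped block with grey terminals on the board at (283,213): the contactor.
- Loose black stepped block at (100,262).
- Turquoise meter at (175,362).
- Green meter at (485,380).

I choose (388,230), which is on the board, black and plain-topped. The tray is at (312,147).

Run:
```python
from h import *
im,W=[np.load("/tmp/top.npz")[k] for k in("im","W")]
save("crop_top.png",cv2.resize(im[80:330,200:460],None,fx=2.3,fy=2.3,interpolation=cv2.INTER_CUBIC))
S=np.load("/tmp/side.npz");save("crop_side.png",cv2.resize(S["im"][110:330,120:420],None,fx=2.6,fy=2.6,interpolation=cv2.INTER_CUBIC))
z=W[...,2]; v,u=np.mgrid[0:480,0:640]; br=im.astype(int).min(2)
def rep(n,m):
    m=cv2.morphologyEx(m.astype(np.uint8),cv2.MORPH_OPEN,np.ones((3,3),np.uint8))
    k,l,s,c=cv2.connectedComponentsWithStats(m)
    for i in range(1,k):
        if s[i,4]<60: continue
        p=W[l==i]; (cx,cy),(w,h),a=cv2.minAreaRect((p[:,:2]*1000).astype(np.float32))
        print(n,s[i],"med z %.4f"%np.median(p[:,2]),"rect",np.round([cx,cy,w,h,a],1))
roi=(u>200)&(u<460)&(v>180)&(v<290)
rep("meter",roi&(br<70)&(z>.150)&(u>340))
rep("contactor",roi&(z>.10)&(u<340)&(v<228)&(br<90))
rep("board",roi&(br>120)&(z>.142)&(z<.16))
t=(u>235)&(u<385)&(v>80)&(v<210)
rep("tray rim",t&(z>.019)&(z<.04)); rep("tray all",t&(z>.003)&(z<.035)&(br>0)&(np.ptp(im.astype(int),axis=2)<40))
```

```text
meter [ 370  208   42   44 1456] med z 0.1596 rect [ 477.1 -123.9   56.1   59.9   79.2]
contactor [264 194  36  34 834] med z 0.1447 rect [509.6  42.7  46.   58.5  78.9]
board [ 216  223  232   49 1898] med z 0.1503 rect [452.5 -32.6 359.2  13.9  78.6]
tray rim [249  90  23  74 264] med z 0.0250 rect [684.   95.4  20.8 138.3  74. ]
tray rim [273  92  66  11 233] med z 0.0251 rect [736.5   5.1 118.3   7.   81.4]
tray rim [340 101  35   9 131] med z 0.0248 rect [722.2 -87.7  62.6   8.8  77. ]
tray rim [369 112   5  22  66] med z 0.0255 rect [ 686.7 -111.5    5.    40.    81.6]
tray rim [365 135   6  30  90] med z 0.0257 rect [ 637.4 -104.     5.    53.8   81.2]
tray rim [246 174  45  19 177] med z 0.0250 rect [577.8  73.4  81.5  24.4  78.7]
tray rim [305 175  61  28 263] med z 0.0249 rect [554.9 -51.   44.9 112.2  16.8]
tray all [  246    91   129   114 10416] med z 0.0063 rect [646.6  -2.3 211.4 180.6  81.5]
```

View pics/crop_side.png

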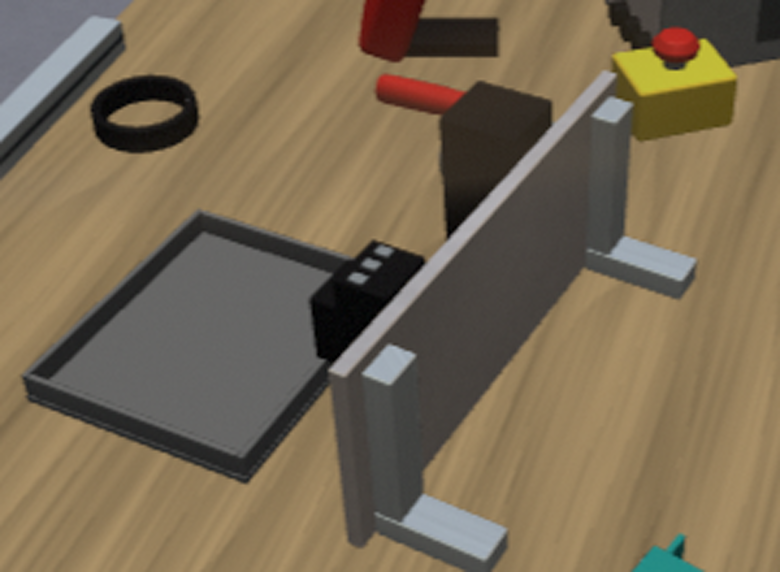

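Picture 3 shows the plain black case at crop (495,150) on the board's far face, and the stepped contactor with terminals at (370,300). That confirms the choice. The board, meter and contactor fits agree with each other: yaw about -11°, 170 mm apart.

```bash
cat >> h.py <<'E'
th=np.radians(-11.1); X=np.array([np.cos(th),np.sin(th),0]); Y=np.array([-np.sin(th),np.cos(th),0]); D=np.array([0,0,-1.])
F=[np.column_stack([np.cross(D,s*Y),D,s*Y]) for s in(1,-1)]
M=np.array([.4765,-.1238,0])
T=np.array([.650,-.002,0])
E
python3 - <<'E'
from h import *
print(bot.current_orientation().round(3) if hasattr(bot.current_orientation(),'round') else bot.current_orientation())
W=np.load("/tmp/top.npz")["W"];z=W[...,2];m=(W[...,1]<-.2)&(W[...,1]>-.6)&(W[...,0]>.15)&(W[...,0]<.6);print("max h",np.nanmax(z[m]), W[m][np.nanargmax(z[m])])
for f in F:
  for p in (M+[0,0,.26],M+[0,0,.126],M+X*.07+[0,0,.17],T+[0,0,.18],T+[0,0,.09]):
    q=bot.inverse_kinematics(p,f);print(None if q is None else np.round(q,1))
print(bot.current_time_s())
E
```

```text
[[-0.92  -0.001  0.393]
 [-0.393  0.002 -0.92 ]
 [-0.    -1.    -0.002]]
max h 0.15600713674357783 [ 0.43711489 -0.47734874  0.15600714]
[-22.4  -1.    7.7  98.7   0.  -11.3]
[-22.4  -2.3  -8.8  83.5   0.  -11.3]
[-21.    8.    6.9  88.9   0.   -9.9]
[-6.1 21.8 24.6 92.7  0.   5. ]
[-6.1 21.8 14.3 82.5  0.   5. ]
[-22.4  -1.    7.7  98.7   0.  168.7]
[-22.4  -2.3  -8.8  83.5   0.  168.7]
[-21.    8.    6.9  88.9   0.  170.1]
[  -6.1   21.8   24.6   92.7    0.  -175. ]
[  -6.1   21.8   14.3   82.5    0.  -175. ]
0.1
```

Run:
```python
from h import *
p=np.array(bot.current_ee_pos()); bot.line_to(p+[0,0,.06],speed=.2)
bot.goto(M+[0,0,.25],F[0])
print("hit",bot.line_to(M+[0,0,.122],speed=.12,threshold=8), bot.current_ee_pos(),bot.current_ft_force())
im,d,W=cam("top"); save("pre.png",cv2.resize(im[150:310,300:500],None,fx=3,fy=3))
print(bot.current_time_s())
```

```text
hit False [ 0.47719242 -0.12414824  0.12305304] [-1.28012823 -0.3850793   0.56128937]
3.4583
```

View pics/pre.png

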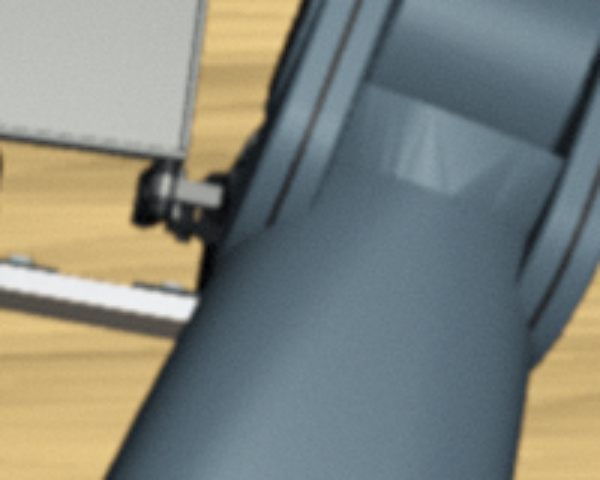

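Picture 4: the arm hides the meter and nothing has been touched; one open finger shows at (180,195). Next I close the gripper and lift.

Run:
```python
from h import *
bot.close(); print("w",bot.current_width(),"F",np.round(bot.current_ft_force(),2),np.round(bot.current_ft_torque(),2))
p=np.array(bot.current_ee_pos()); print(p)
print("lift stop",bot.line_to(p+[0,0,.022],speed=.05,threshold=20)); print(bot.current_ee_pos(),np.round(bot.current_ft_force(),2))
im,d,W=cam("side"); save("lift.png",cv2.resize(im[90:310,200:500],None,fx=2.6,fy=2.6,interpolation=cv2.INTER_CUBIC)); np.savez("/tmp/lift",im=im,W=W)
print(bot.current_time_s())
```

```text
w 0.05445259624907765 F [ 0.68 -0.4   3.3 ] [ 0.04 -0.18  0.02]
[ 0.47741859 -0.12399594  0.12297893]
lift stop False
[ 0.47696658 -0.1238995   0.14475156] [ 0.5  -0.76 -5.42]
4.5083
```

View pics/lift.png

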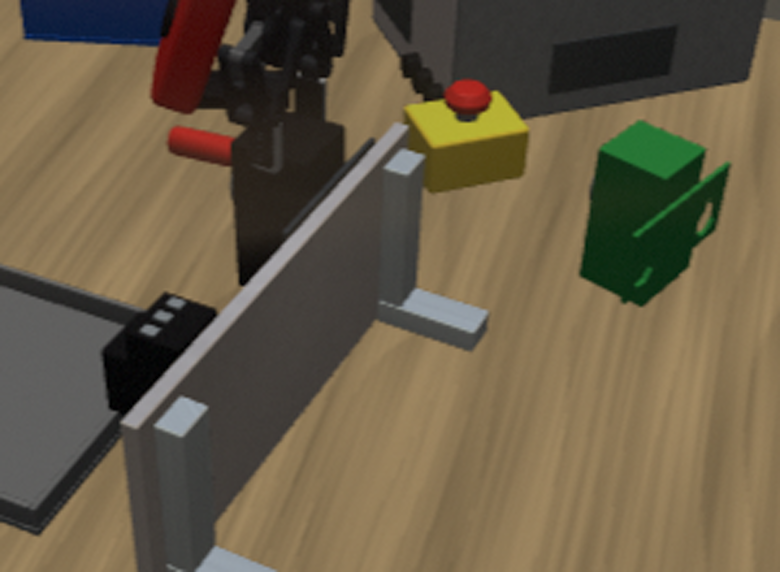

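Picture 5: the meter is gripped and raised, with its back plate edge showing above the board at (330,190). The contactor is still in place at (160,340). I'll check the raised height and then draw it off.

Run:
```python
from h import *
L=np.load("/tmp/lift.npz");im,W=L["im"],L["W"]
# meter top-left corner region in the side view: crop (235..345,120..280)/2.6+(200,90)
r=W[136:200,289:332].reshape(-1,3); q=(r-M)@np.c_[X,Y,[0,0,1]]; k=(abs(q[:,1]-28)<6)&(abs(q[:,0])<35)&(q[:,2]<.2)
k=(abs(q[:,1])<.033)&(abs(q[:,0])<.04)&(q[:,2]<.2)
print("top z pct",np.percentile(q[k,2],[50,80,90,95]), k.sum())
h=np.histogram(q[k,2],bins=np.arange(.15,.2,.004));print(h[0])
p=np.array(bot.current_ee_pos())
s=bot.line_to(p+X*.03,speed=.05,threshold=10); print("draw stop",s,np.array(bot.current_ee_pos())-p,np.round(bot.current_ft_force(),2),bot.current_width())
if not s:
    print(bot.line_to(p+X*.08,speed=.1,threshold=15),np.round(bot.current_ft_force(),2))
im,d,W=cam("side"); save("drawn.png",cv2.resize(im[90:310,120:420],None,fx=2.6,fy=2.6,interpolation=cv2.INTER_CUBIC))
print(bot.current_time_s())
```

```text
top z pct [0.15572189 0.18112006 0.18260194 0.18330334] 1615
[128  86  80  81  75  68  67 169 209   8   3   7]
draw stop False [ 0.02928792 -0.00570792 -0.00016217] [ 0.4   0.25 -4.98] 0.05445664574163143
False [-0.31  0.86 -4.84]
5.95
```

View pics/drawn.png

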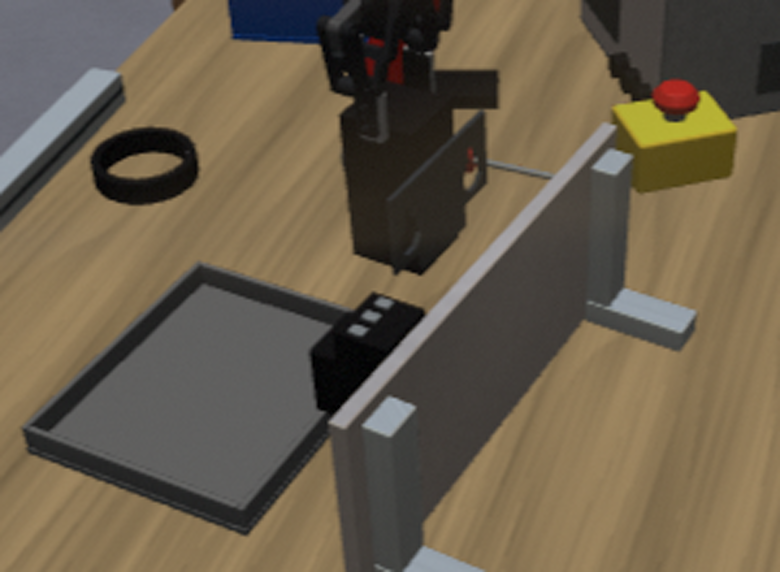

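Picture 6: the meter is clear of the studs, with its keyholes visible at (470,165) and (410,235). The contactor hasn't moved. Next it goes to the tray.

Run:
```python
from h import *
bot.line_to(T+[0,0,.145],speed=.12); bot.line_to(T+[0,0,.098],speed=.1); bot.wait(.2)
f0=np.array(bot.current_ft_force())
s=bot.line_to(T+[0,0,.084],speed=.02,threshold=4); bot.wait(.2)
print("touch",s,bot.current_ee_pos(),f0.round(2),np.round(bot.current_ft_force(),2),np.round(bot.current_ft_torque(),2))
im,d,W=cam("side"); save("low.png",cv2.resize(im[90:310,100:400],None,fx=2.6,fy=2.6,interpolation=cv2.INTER_CUBIC))
print(bot.current_time_s())
```

```text
touch True [ 0.64941358 -0.00187696  0.08943106] [-0.06 -0.58 -5.85] [-0.31 -0.58  6.31] [ 0.01  0.25 -0.  ]
9.05
```

View pics/low.png

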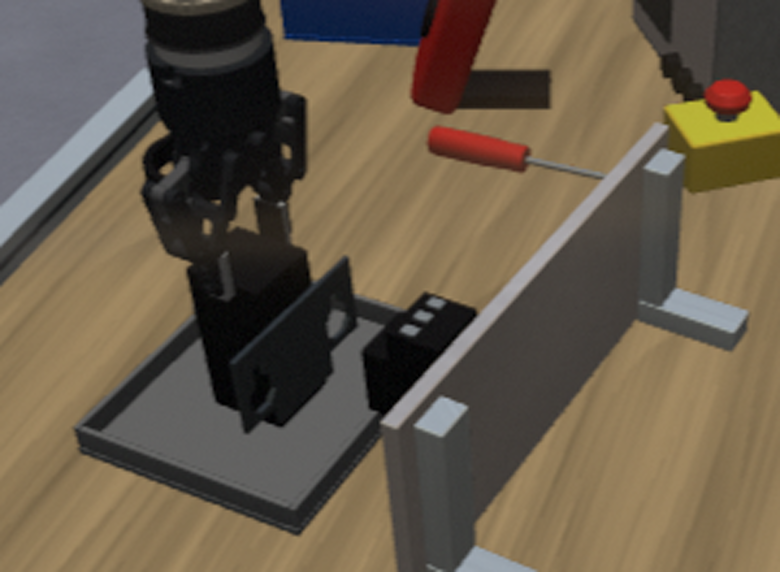

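Picture 7: the meter is upright in the tray and touching the floor. Release and retreat.

Run:
```python
from h import *
bot.release(); bot.wait(.2)
p=np.array(bot.current_ee_pos()); bot.line_to(p+[0,0,.13],speed=.1)
q=list(bot.current_joint_pos()); q[0]-=70; bot.goto_joints(q); bot.wait(.5)
for n in("top","side"):
    im,d,W=cam(n); save(n+"_end.png",im)
    if n=="top":
        br=im.astype(int).min(2)
        for nm,m in(("meter",(W[...,2]>.115)&(W[...,0]>.58)&(W[...,0]<.72)&(abs(W[...,1])<.1)&(br<90)),("contactor",(W[...,2]>.10)&(W[...,2]<.16)&(abs(W[...,1]-.043)<.045)&(W[...,0]>.468)&(W[...,0]<.57)&(br<90))):
            P=W[m]; print(nm,len(P),cv2.minAreaRect((P[:,:2]*1000).astype(np.float32)) if len(P) else "",np.median(P[:,2]) if len(P) else "")
print(bot.current_time_s(),bot.current_ee_pos())
```

```text
meter 1278 ((646.8820190429688, -1.6693115234375), (55.78790283203125, 60.5858154296875), 78.92886352539062) 0.12555242604866287
contactor 1048 ((504.8399353027344, 43.03921127319336), (73.01744079589844, 87.81133270263672), 0.13626714050769806) 0.14433262308898465
14.3417 [ 0.21983395 -0.60889495  0.21508017]
```

View pics/side_end.png

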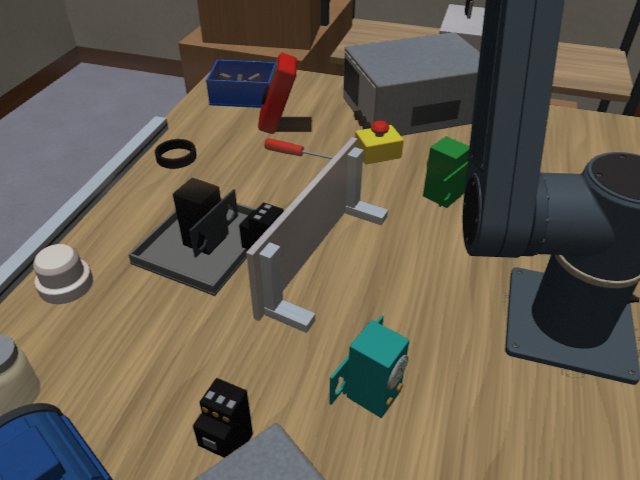

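View pics/top_end.png

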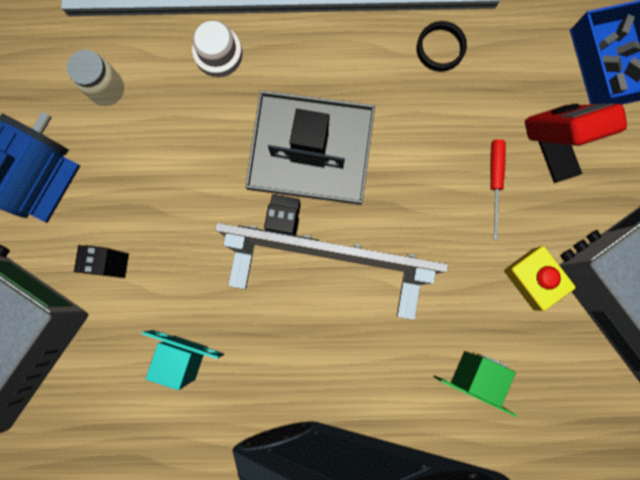

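Pictures 8 and 9: the meter stands upright inside the tray, at top view (310,140). The contactor is unmoved at (283,213) and the arm is clear.

```bash
python3 -c "
from station import bot
bot.hand_in()"
```

```text
the job is handed in; nothing more can be done
```

The meter is off the board and standing upright in the grey tray. I gripped it above the ears, slid it up 22 mm, drew it 80 mm off the studs and lowered it until it touched the floor. I then let go, retreated and handed the job in at about 14 s of the 35 s allowed.

**Meter:** the last check put its top at z = 0.1256 m (0.125 expected) and its centre within about 4 mm of the tray's. It met the floor about 1.4 mm early, probably from its hanging lean, with a push of about 12 N. It looked upright after release.

**Contactor:** it looks unmoved in both final pictures. My numeric check gave no usable footprint, because its mask also took in some of the board (73 x 88 mm instead of 46 x 60). Its top height of about 144 mm did match the first measurement.

**Dial:** neither camera could see it on the board. I picked the meter by its plain black case, its place on the board and its measured size of 56 x 60 mm.

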